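# Feed rail through the cutter and push the offcut into the scrap bin

## Robot

A 6-joint arm with a two-finger parallel gripper is mounted at the origin on a cart in front of the work surface, level with it; the furniture and walls round the work are solid. World frame = base frame: x ahead of the robot, y to its left, z up, the work surface at z = 0. Lengths are in m, angles in degrees, forces in N, time in s.
With the tool pointing down it reaches from about 0.3 to 0.75 m from the base axis. Payload 8.5 kg.
Tool frame: the origin (TCP) lies at the very end of the fingers, on their centre line; the grasp point (between the pads) lies 19 mm behind it; z points along the fingers, y is the line along which they close (so a half turn about z gives the same grasp; the last joint's range is limited). The gripper opens to 85 mm and grips with 20 to 120 N. Pads are 22 mm wide; open, the fingers measure 114 mm over their backs; the gripper's body (76 mm by 85 mm) begins 54 mm behind the grasp point. The pads swing forward as they close: fully open they stand 13 mm farther back than shut.
Start: joints at [55.732, 21.807, 74.336, -0, 83.858, -12.336], TCP at [0.205, 0.51, 0.231] pointing down, gripper open.
Joint ranges: [-178.18, 178.18], [-50.72, 133.34], [12.68, 142.11], [-81.47, 261.47], [9.98, 163.14], [-165.26, 165.26]. Speed limits (degrees/s): [136.94, 136.94, 180, 180, 180, 180].

## Interface

Orientations are given as a 3x3 rotation matrix whose columns are the frame's x, y, z axes.
In Python, from rig import env, imaging gives the robot as it stands. The module is installed in compiled form; this text tells all that it offers.
- The arm moves only by the tool arm_command, never from a script. Its arguments are lists of equal length, an entry for each row: "turn": the turn, a rotation vector about the tool's x, y, z in units of 5 degrees (1.0 is 5 degrees), a list of three; "xyz": the shift along the tool's x, y, z in units of 50 mm (1.0 is 50 mm), a list of three; "claw": the finger opening in mm, from 0 to 85.4. A call has 1 to 12 rows; each row shifts and turns the commanded pose from where the row before left it, along the tool's axes as they then stand; what a row does not reach is not made up. A row lasts 1/10 s, in which the tool goes at most 50 mm and 8.59 degrees, less where a joint would pass 70% of its speed; a pose out of reach is approached as far as the arm can. A call is refused whole if a number of a shift passes 1 or a number of a turn 1, either way. A call with a gripper value outside its range is refused whole. The fingers move at their own pace and stop on an object; "squeeze" is the grip in N (left out, the last holds). Time passes only in rows, so rows that do not move let the fingers close. It gives the time, the measured TCP pose, the force, the opening and the grip force at its end, in the units of the state.
- env.observe(): the state, without advancing time (a new reading comes with each control period).
- imaging.get_image(name): name is "scene" or "top"; returns (picture, depth): 420x560x3 uint8, blue, green, red; 420x560 float32, m along the optical axis (not along the pixel's ray), 0 where there is no reading.
- imaging.camera_info(name): a dict with "camera_matrix" (3x3 intrinsics, pixels), "rvec" (rotation vector, rad) and "tvec" (3), from world to camera coordinates, as OpenCV has them. Camera axes: x right, y down, z forward; pixel columns grow to the right and rows downward; lengths in m; the calibration is good to about 2 mm. A picture is of the moment at which its call begins. camera_info takes no time and is no camera call.
- env.close_job(): hands the job in; it is judged then, once.
The state is a dict: "time_s": time; "q": joint angles; "qvel": joint speeds; "joint_efforts": joint torques, N m; "position": TCP position; "tool_rot": TCP orientation; "ft_force": force on the tool from outside, world axes, zero at the start; "wrist_torque": the same for the moment, N m; "grip_width": finger opening in m; "gripper_force": force on a finger pad.
Only numpy, scipy, OpenCV 4.12 (cv2) and the standard library are available. Lean on these libraries where they do the work, as an engineer would, in place of code of your own. Each camera call takes 0.05 s, during which the arm holds its last target. There are 200 camera calls.

## Task

Load the long loose rail endways into the throat of the blue rail cutter, and with its end push the leftover offcut along the outfeed deck until it drops off over the bench edge into the grey scrap bin. The throat stands a little to one side or the other, so find it by feel and never ram or force the rail against the cutter; touch the sharp offcut with nothing but the rail. Leave the rail lying flat in the cutter with its front end still on the deck, and do not disturb the screwdriver, the meter or the tape.

Things in the scene. Friction and masses are not known exactly. Their poses are not given: they have to be found in the camera images.
- stock_rail: Length of steel top hat rail, 360 long, 35 wide, 7.5 high (mm), about 0.12 kg, lying flat on the worktop, open side up. Origin: centre of its underside; its y axis runs along its length, z up. Both ends are alike. Grip it from above across its 35 mm width.
- cutter: Blue bench rail cutter, fixed. Origin: on the worktop (z = 0) under the middle of the die housing's entry face. y axis: feed direction, towards the bench edge; x: sideways; z: up. Die housing: y = 0 to 32 mm, 132 mm wide, 86 mm high. The raised lever is fixed and leans towards +y over the deck, from 105 mm high at y = 50 mm to 250 mm high at y = 175 mm.
- bed_end (a point): Middle of the infeed end of the infeed bed, on its top face: a flat steel strip 28 mm wide without sides, its top 30 mm above the worktop, that runs from here (cutter y = -168 mm) to the entry face (y = 0), level with the throat's floor. Axes as the cutter's.
- throat (a point): Middle of the entry face at floor level (30 mm up). The throat, a square-edged hole 37 mm wide, 18 high, 28 deep, is in a steel insert clamped anywhere up to 11 mm to either side (cutter x) of this point; its place is not measured: feel for it or look. A rail end that misses meets the insert's flat face at cutter y = 0; never press the rail on any part of the cutter with over 25 N. Axes as the cutter's.
- deck_edge (a point): Middle of the outfeed deck's free edge, on the deck's top face (29.5 mm up, cutter y = 172 mm), over the bin. The deck runs from the throat (y = 31 mm) to here between fences 64 mm apart, 22 mm high; a clear guard covers it from y = 33 to 123 mm, 22 mm above the deck. Axes as the cutter's.
- offcut: Offcut of the same rail, 90 long, 35 wide, 8 high (mm), about 0.05 kg, loose on the outfeed deck, partly under the guard. Origin: centre of its underside. Its own x axis runs along its length, within a few degrees of the feed direction. It slides with plain friction and tips over the edge when its middle passes the edge.
- scrap_bin: Open grey sheet-steel bin hung from the end of the cutter's base below the bench edge, fixed; 220 (x) by 185 (y) by 120 mm high outside, walls 4 mm, rim 7 mm below the worktop's level. Origin: centre of its underside. Some older offcuts lie in it.
- driver_yel: Yellow screwdriver, 200 mm long, lying on the worktop. Leave it alone.
- multimeter: Hand meter, black and red, 148 x 74 x 46 mm, lying on the worktop. Leave it alone.
- tape_blue: Roll of blue tape, 65 mm across, 19 mm high, lying on the worktop. Leave it alone.

How it is judged:
By the outcome, as a careful person would: the job done as asked, in the order asked, and still so for the second after the job is handed in, with the robot touching nothing.
It also fails if it takes over 72 s, if anything falls off the work surface, if the arm or the gripper's body presses on something with over 40 N, if the wrist force passes 120 N, or if a joint passes its speed limit or range.

## Working session

There is one attempt and no reset: what is moved stays moved. The work goes in short steps, Python scripts to look and compute and a tool call to move; the robot and the scene stay as the last step left them, time stands still between calls to the robot, and variables do not carry over. Pictures are saved under pics/ and viewed, at most 10 in all, crops included, and the job is handed in when it is done.

Besides the shell and the picture viewer there is one more tool, called after "Call:" in YAML: its name, and indented under it one key for each argument. arm_command: Moves the arm, as the interface text tells. Its arguments: {"type":"object","properties":{"turn":{"type":"array"},"xyz":{"type":"array"},"claw":{"type":"array"},"squeeze":{"type":"number"}},"required":["turn","xyz","claw"]}

```bash
mkdir -p pics; cat > h.py <<'E'
import numpy as np, cv2
from rig import env, imaging
def cam(n):
    c=imaging.camera_info(n); K=np.array(c["camera_matrix"]); R=cv2.Rodrigues(np.array(c["rvec"],float))[0]; t=np.array(c["tvec"],float).ravel()
    return K,R,t
def cloud(n,depth):
    K,R,t=cam(n); v,u=np.indices(depth.shape)
    p=np.stack([(u-K[0,2])/K[0,0]*depth,(v-K[1,2])/K[1,1]*depth,depth],-1)
    return (p-t)@R
def ray(n,u,v,z):
    K,R,t=cam(n); d=R.T@np.linalg.inv(K)@np.array([u,v,1.]); o=-R.T@t
    return o+d*(z-o[2])/d[2]
E
python3 - <<'E'
from h import *
for n in("scene","top"):
    im,d=imaging.get_image(n); cv2.imwrite(f"pics/{n}0.png",im); np.savez(f"{n}0.npz",im=im,d=d)
    K,R,t=cam(n); print(n,K[0,0],-R.T@t,(d>0).mean())
s=env.observe(); print(s["tool_rot"],s["ft_force"],s["time_s"])
E
```

```text
scene 520.4130677693703 [ 0.09839648 -0.37912784  0.87282833] 0.9957908163265307
top 469.7270455536576 [0.36435694 0.27411638 1.07164329] 0.9962542517006803
[[-9.27611976e-01  3.73544443e-01 -7.55593513e-04]
 [ 3.73545093e-01  9.27611378e-01 -1.09284551e-03]
 [ 2.92670774e-04 -1.29598483e-03 -9.99999117e-01]] [0.25151331 0.02361542 0.371465  ] 0.1
```

View pics/scene0.png

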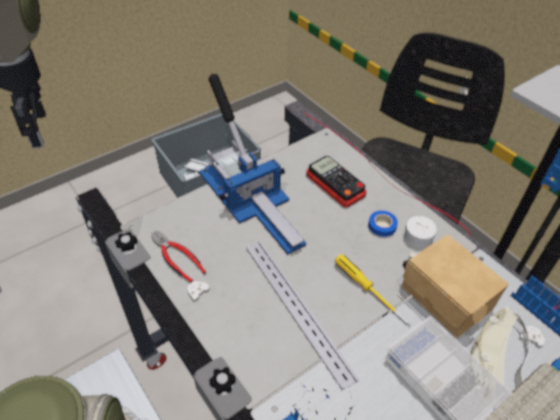

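View pics/top0.png

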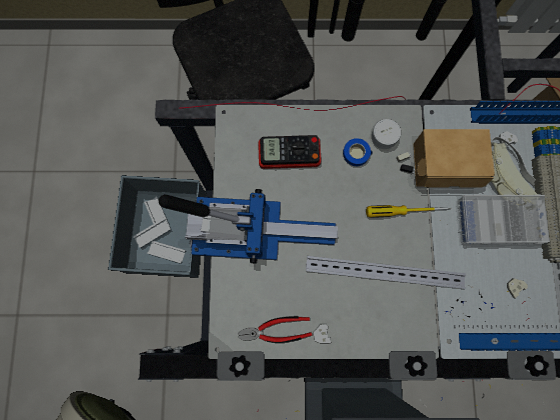

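The scene view shows the cutter (~(245,185)), the rail (255,245)–(350,380) and the bin (205,155). In the top view, the bed runs (265–337, 232), the housing is at about (257,228), the rail runs (307,264)–(465,282), and the offcut is partly hidden by the lever. Next I'll measure.

```bash
python3 - <<'E'
from h import *
z=np.load("top0.npz"); im,d=z["im"],z["d"]; P=cloud("top",d)
zs=np.load("scene0.npz"); Ps=cloud("scene",zs["d"])
def rect(mask,n,lab,zz=None,big=True):
    c=max(cv2.findContours(mask.astype(np.uint8),cv2.RETR_EXTERNAL,cv2.CHAIN_APPROX_NONE)[0],key=cv2.contourArea)
    r=cv2.minAreaRect(c); b=cv2.boxPoints(r); print(lab,r, [np.round(ray(n,*q,zz),4).tolist() for q in b])
# rail by height + brightness
for n,(I,D,PP) in {"top":(im,d,P),"scene":(zs["im"],zs["d"],Ps)}.items():
    h=PP[...,2]
    for y in (0,):
        g=I.min(2)
    roi=np.zeros(h.shape,bool)
    if n=="top": roi[250:295,300:470]=1
    else: roi[235:390,240:360]=1
    print(n,"worktop z",np.median(h[(h>-.02)&(h<.02)]))
    m=roi&(h>0.002)&(h<.03)&(g>0)
    m=cv2.morphologyEx(m.astype(np.uint8),cv2.MORPH_CLOSE,np.ones((3,3)))
    rect(m,n,n+" rail",.0075); print("railz",np.percentile(h[m>0],[10,50,90]))
# bed profile
for u in (275,295,315,330):
    print(u,[(v,*np.round(P[v,u],3)) for v in range(214,250,2)])
for a in [(337,232),(268,232),(264,228),(257,195),(257,258),(190,205),(190,255)]: print(a,np.round(P[a[1],a[0]],4))
A=cv2.resize(im[180:300,180:350],None,fx=4.6,fy=4.6,interpolation=cv2.INTER_CUBIC); cv2.imwrite("pics/topc.png",A)
A=cv2.resize(zs["im"][140:260,180:330],None,fx=5,fy=5,interpolation=cv2.INTER_CUBIC); cv2.imwrite("pics/scenec.png",A)
E
```

```text
top worktop z 0.0010045714462625112
top rail ((384.5, 272.0), (44.0, 169.0), 90.0) [[0.5118, 0.2249, 0.0075], [0.5115, -0.1611, 0.0075], [0.4124, -0.1524, 0.0075], [0.4128, 0.2259, 0.0075]]
railz [-0.00098034  0.00203751  0.0069657 ]
scene worktop z -0.0008881802840005976
scene rail ((301.4630126953125, 313.1767578125), (173.6609344482422, 23.20635986328125), 55.08059310913086) [[0.4568, 0.2099, 0.0075], [0.5105, 0.2163, 0.0075], [0.4642, -0.15, 0.0075], [0.4215, -0.1484, 0.0075]]
railz [3.04990454e-05 5.26294649e-03 2.36376468e-02]
275 [(214, np.float64(0.594), np.float64(0.282), np.float64(0.014)), (216, np.float64(0.59), np.float64(0.282), np.float64(0.014)), (218, np.float64(0.586), np.float64(0.282), np.float64(0.011)), (220, np.float64(0.581), np.float64(0.282), np.float64(0.011)), (222, np.float64(0.576), np.float64(0.282), np.float64(0.013)), (224, np.float64(0.567), np.float64(0.282), np.float64(0.034)), (226, np.float64(0.563), np.float64(0.282), np.float64(0.033)), (228, np.float64(0.558), np.float64(0.282), np.float64(0.031)), (230, np.float64(0.554), np.float64(0.282), n
[... 3595 characters left out ...]
at64(0.032)), (236, np.float64(0.54), np.float64(0.158), np.float64(0.032)), (238, np.float64(0.539), np.float64(0.156), np.float64(0.013)), (240, np.float64(0.534), np.float64(0.157), np.float64(0.014)), (242, np.float64(0.529), np.float64(0.157), np.float64(0.015)), (244, np.float64(0.525), np.float64(0.156), np.float64(0.01)), (246, np.float64(0.522), np.float64(0.155), np.float64(0.001)), (248, np.float64(0.517), np.float64(0.156), np.float64(0.003))]
(337, 232) [0.5491 0.1424 0.0317]
(268, 232) [0.5496 0.2976 0.0293]
(264, 228) [0.5581 0.3065 0.033 ]
(257, 195) [0.6207 0.3204 0.087 ]
(257, 258) [0.4931 0.3226 0.0113]
(190, 205) [0.5688 0.4403 0.2118]
(190, 255) [ 0.5169  0.4992 -0.12  ]
```

View pics/topc.png

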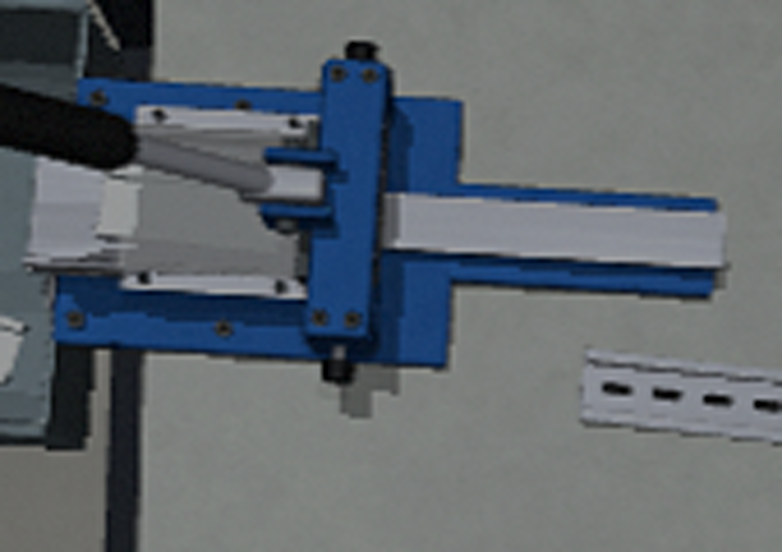

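View pics/scenec.png

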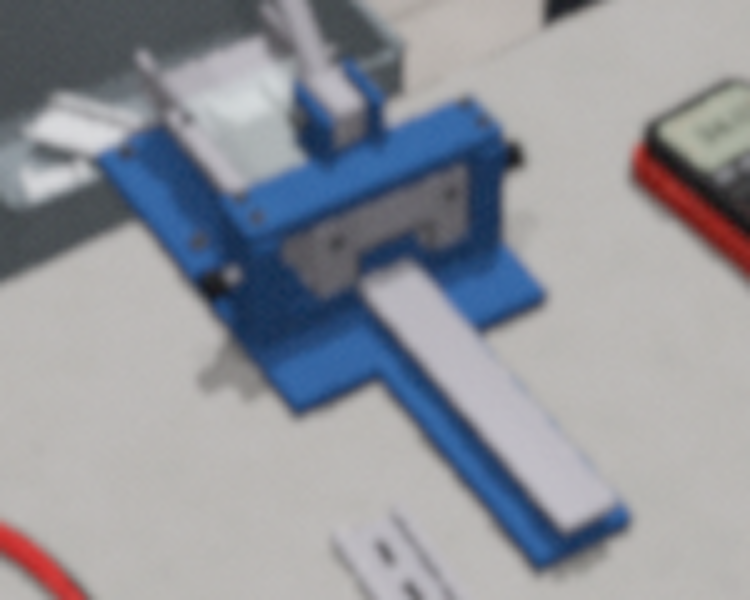

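The top crop shows the bed from about (390,220) to (725,240), turned slightly. The scene crop shows the throat opening between jambs at about (358,285) and (422,250), right at the end of the bed. Next: the rail, bed and throat numbers.

```bash
python3 - <<'E'
from h import *
z=np.load("top0.npz"); im,d=z["im"],z["d"]; P=cloud("top",d)
zs=np.load("scene0.npz"); Ps=cloud("scene",zs["d"])
# rail corners: pixels from crops, both views
c4=lambda u,v:(u/4.6+180,v/4.6+180)
hsv=cv2.cvtColor(im,cv2.COLOR_BGR2HSV)
def fit(mask,n,zz,lab):
    mask=cv2.morphologyEx(mask.astype(np.uint8),cv2.MORPH_CLOSE,np.ones((5,5)));mask=cv2.morphologyEx(mask,cv2.MORPH_OPEN,np.ones((3,3)))
    c=max(cv2.findContours(mask,cv2.RETR_EXTERNAL,cv2.CHAIN_APPROX_NONE)[0],key=cv2.contourArea).reshape(-1,2)
    w=np.array([ray(n,u,v,zz)[:2] for u,v in c]); r=cv2.minAreaRect((w*1000).astype(np.float32)); print(lab,np.round(r[0],1),np.round(r[1],1),round(r[2],2))
v=hsv[...,2].astype(int)
print("rail row col 400:",v[258:290,400],"bed col 300:",v[218:244,300],hsv[218:244,300,1])
roi=np.zeros(v.shape,bool); roi[250:295,300:472]=1
bg=np.median(v[300:312,300:430]); print(bg)
fit(roi&(v>bg+14),"top",.0075,"rail top")
vs=cv2.cvtColor(zs["im"],cv2.COLOR_BGR2HSV)
roi=np.zeros(v.shape,bool); roi[236:392,240:362]=1
h=Ps[...,2]; fit(roi&(cv2.GaussianBlur(h.astype(np.float32),(0,0),1)>.004)&(h<.02),"scene",.0075,"rail scene")
roi=np.zeros(v.shape,bool); roi[215:245,262:345]=1
fit(roi&(P[...,2]>.021)&(P[...,2]<.045)&(hsv[...,1]<90),"top",.03,"bed top")
roi=np.zeros(v.shape,bool); roi[185:255,245:310]=1
fit(roi&(h>.021)&(h<.045)&(vs[...,1]<90),"scene",.03,"bed scene")
# insert edges in scene at z~0.035..0.045 : points of gray plane
c5=lambda u,v:(u/5+180,v/5+140)
for nm,p in dict(Lscrew=(338,243),Rscrew=(452,193),jL=(358,285),jR=(422,248),insL=(318,295),insR=(468,242),thTL=(362,248),thTR=(416,225)).items():
    u,w=c5(*p); print(nm,np.round(np.median(Ps[int(w)-1:int(w)+2,int(u)-1:int(u)+2].reshape(-1,3),0),4))
# housing top outline from top view
fit((P[...,2]>.078)&(P[...,2]<.094)&(P[...,1]>.25)&(P[...,1]<.38)&(P[...,0]>.45)&(P[...,0]<.66),"top",.086,"housing")
E
```

```text
rail row col 400: [124 124 121 122 123 122 121 122 133 140 107  94 145 146 142  25  26 109
 149 142 138 137 140 120  82 127 125 125 123 125 123 125] bed col 300: [126 127 128  96 119 117 149 145 147 147 147 149 149 152 151 150 154 156
  47  67  75 119 120 102  36  81] [  6   8   8 207 208 179   7  16  19  17  17  22  17  18  20  17  15  15
  87 221 207 197 198 205 170  13]
124.0
rail top [465.9  66.9] [288.1  33.8] 83.38
rail scene [553.2 168.1] [56.2 54.7] 83.94
bed top [554.5 225.4] [167.5  28.3] 86.44
bed scene [555.8 230. ] [ 43.8 186.7] 0.48
Lscrew [0.5373 0.3088 0.0623]
Rscrew [0.5976 0.3053 0.0615]
jL [0.5476 0.3096 0.0271]
jR [0.5854 0.3121 0.0285]
insL [0.5288 0.3124 0.0291]
insR [0.6063 0.3047 0.0239]
thTL [0.551  0.3096 0.0502]
thTR [0.5812 0.3076 0.0482]
housing [560.3 325.2] [ 33.2 131.9] 86.15
```

Rail: centre (0.462, 0.034), axis at 83.5°. Feed axis: 86.4°, with the entry face at (0.5597, 0.309). The throat looks offset by about +7 mm in cutter x. I'll turn the tool first.

Call:
arm_command:
  turn:
    - [0,0,1]
    - [0,0,1]
    - [0,0,1]
    - [0,0,1]
    - [0,0,1]
    - [0,0,1]
    - [0,0,1]
    - [0,0,1]
    - [0,0,1]
    - [0,0,1]
    - [0,0,1]
    - [0,0,1]
  xyz:
    - [0,0,0]
    - [0,0,0]
    - [0,0,0]
    - [0,0,0]
    - [0,0,0]
    - [0,0,0]
    - [0,0,0]
    - [0,0,0]
    - [0,0,0]
    - [0,0,0]
    - [0,0,0]
    - [0,0,0]
  claw: [50,50,50,50,50,50,50,50,50,50,50,50]
  squeeze: 60

```text
time_s: 1.3
position: [0.2053, 0.5101, 0.2309]
tool_rot: [[-0.137, 0.991, -0.001], [0.991, 0.137, -0.001], [-0.001, -0.001, -1.0]]
ft_force: [-0.6, 0.1, 0.5]
grip_width: 0.0502
gripper_force: 0.0
```

Call:
arm_command:
  turn:
    - [0,0,1]
    - [0,0,1]
    - [0,0,0.92]
    - [0,0,0]
  xyz:
    - [0,0,0]
    - [0,0,0]
    - [0,0,0]
    - [0,0,0]
  claw: [50,50,50,50]

```text
time_s: 1.7
position: [0.2053, 0.5101, 0.231]
tool_rot: [[0.114, 0.993, -0.0], [0.993, -0.114, -0.001], [-0.001, -0.0, -1.0]]
ft_force: [-0.2, 0.0, 0.3]
grip_width: 0.05
gripper_force: 0.0
```

Call:
arm_command:
  turn:
    - [0,0,0]
    - [0,0,0]
    - [0,0,0]
    - [0,0,0]
    - [0,0,0]
    - [0,0,0]
    - [0,0,0]
    - [0,0,0]
    - [0,0,0]
    - [0,0,0]
    - [0,0,0]
    - [0,0,0]
  xyz:
    - [-0.7,0.48,0]
    - [-0.7,0.48,0]
    - [-0.7,0.48,0]
    - [-0.7,0.48,0]
    - [-0.7,0.48,0]
    - [-0.7,0.48,0]
    - [-0.7,0.48,0]
    - [-0.7,0.48,0]
    - [-0.7,0.48,0.5]
    - [-0.7,0.48,0.5]
    - [-0.7,0.48,0.5]
    - [0,0,0]
  claw: [50,50,50,50,50,50,50,50,50,50,50,50]

```text
time_s: 2.9
position: [0.4246, 0.0941, 0.1537]
tool_rot: [[0.117, 0.993, -0.004], [0.993, -0.117, -0.001], [-0.001, -0.004, -1.0]]
ft_force: [-0.0, 0.1, 0.4]
grip_width: 0.0498
gripper_force: 0.0
```

Call:
arm_command:
  turn:
    - [0,0,0]
    - [0,0,0]
    - [0,0,0]
    - [0,0,0]
    - [0,0,0]
    - [0,0,0]
  xyz:
    - [-0.26,0.177,0.3]
    - [-0.26,0.177,0.3]
    - [-0.26,0.177,0.3]
    - [-0.26,0.177,0.3]
    - [-0.26,0.177,0.3]
    - [0,0,0]
  claw: [50,50,50,50,50,50]

```text
time_s: 3.5
position: [0.4604, 0.0276, 0.0803]
tool_rot: [[0.113, 0.994, -0.002], [0.994, -0.113, 0.0], [0.0, -0.002, -1.0]]
ft_force: [0.4, -0.1, 0.5]
grip_width: 0.0498
gripper_force: 0.0
```

```bash
python3 - <<'E'
from h import *
a,_=imaging.get_image("top"); b,_=imaging.get_image("scene")
A=cv2.resize(a[200:320,300:470],(400,282),interpolation=cv2.INTER_CUBIC); B=cv2.resize(b[200:400,200:380],(400,444),interpolation=cv2.INTER_CUBIC)
c=np.zeros((444,800,3),np.uint8); c[:282,:400]=A; c[:,400:]=B; cv2.imwrite("pics/g1.png",c); print(env.observe()["position"])
E
```

```text
[0.46026426 0.02863366 0.08169491]
```

View pics/g1.png

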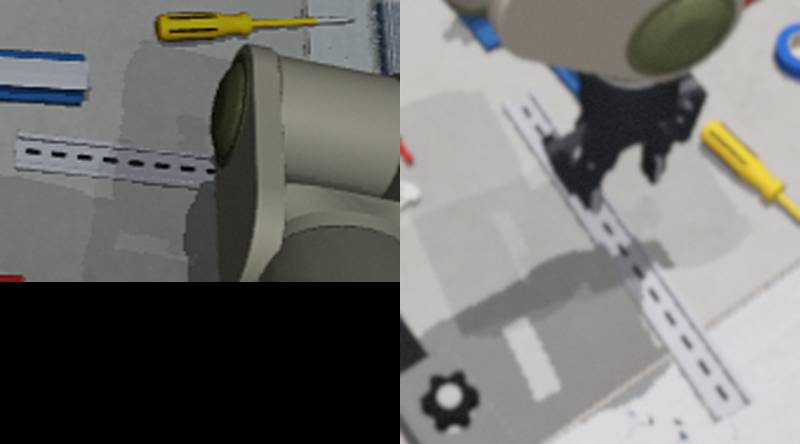

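The view shows the gripper above the rail's middle: in the scene crop the fingers are at (585,195) and (655,170), straddling the rail line. I'll descend and then feel for the worktop.

Call:
arm_command:
  turn:
    - [0,0,0]
    - [0,0,0]
    - [0,0,0]
    - [0,0,0]
    - [0,0,0]
    - [0,0,0]
  xyz:
    - [0,0.02,0.35]
    - [0,0,0.35]
    - [0,0,0.35]
    - [0,0,0.3]
    - [0,0,0]
    - [0,0,0]
  claw: [50,50,50,50,50,50]

```text
time_s: 4.2
position: [0.4616, 0.0285, 0.0147]
tool_rot: [[0.113, 0.994, 0.001], [0.994, -0.113, -0.0], [-0.0, 0.001, -1.0]]
ft_force: [-0.1, -0.7, -0.1]
grip_width: 0.05
gripper_force: 0.0
```

Call:
arm_command:
  turn:
    - [0,0,0]
    - [0,0,0]
    - [0,0,0]
    - [0,0,0]
  xyz:
    - [0,0,0.06]
    - [0,0,0.06]
    - [0,0,0]
    - [0,0,0]
  claw: [50,50,50,50]

```text
time_s: 4.6
position: [0.4615, 0.0279, 0.008]
tool_rot: [[0.114, 0.994, 0.0], [0.994, -0.114, -0.0], [-0.0, 0.0, -1.0]]
ft_force: [0.5, -0.2, 0.5]
grip_width: 0.0498
gripper_force: 0.0
```

Call:
arm_command:
  turn:
    - [0,0,0]
    - [0,0,0]
    - [0,0,0]
    - [0,0,0]
  xyz:
    - [0,0,0.04]
    - [0,0,0.04]
    - [0,0,0.04]
    - [0,0,0]
  claw: [42,42,42,42]

```text
time_s: 5.0
position: [0.4613, 0.0279, 0.0015]
tool_rot: [[0.114, 0.994, -0.001], [0.994, -0.114, 0.0], [0.0, -0.001, -1.0]]
ft_force: [0.3, 0.9, -0.3]
grip_width: 0.0422
gripper_force: 0.0
```

Call:
arm_command:
  turn:
    - [0,0,0]
    - [0,0,0]
  xyz:
    - [0,0,0.02]
    - [0,0,0]
  claw: [42,42]

```text
time_s: 5.2
position: [0.4614, 0.0279, 0.0007]
tool_rot: [[0.114, 0.994, -0.0], [0.994, -0.114, 0.0], [0.0, -0.0, -1.0]]
ft_force: [0.4, 1.2, -0.5]
grip_width: 0.0418
gripper_force: 0.0
```

Low enough with no contact, so I'll close.

Call:
arm_command:
  turn:
    - [0,0,0]
    - [0,0,0]
    - [0,0,0]
    - [0,0,0]
    - [0,0,0]
  xyz:
    - [0,0,0]
    - [0,0,0]
    - [0,0,0]
    - [0,0,0]
    - [0,0,0]
  claw: [36,33,30,30,30]
  squeeze: 60

```text
time_s: 5.7
position: [0.4616, 0.0279, 0.0013]
tool_rot: [[0.114, 0.994, 0.001], [0.994, -0.114, -0.0], [-0.0, 0.001, -1.0]]
ft_force: [-1.2, 0.6, 6.6]
grip_width: 0.0329
gripper_force: 59.1
```

Call:
arm_command:
  turn:
    - [0,0,0]
    - [0,0,0]
    - [0,0,0]
    - [0,0,0]
    - [0,0,0]
    - [0,0,0]
  xyz:
    - [0,0,-0.1]
    - [0,0,-0.3]
    - [0,0,-0.4]
    - [0,0,-0.4]
    - [0,0,0]
    - [0,0,0]
  claw: [30,30,30,30,30,30]

```text
time_s: 6.3
position: [0.4613, 0.0279, 0.0607]
tool_rot: [[0.114, 0.994, 0.0], [0.994, -0.114, -0.0], [0.0, 0.0, -1.0]]
ft_force: [-0.9, 0.1, -1.2]
grip_width: 0.0329
gripper_force: 60.0
```

Call:
arm_command:
  turn:
    - [0,0,-0.29]
    - [0,0,-0.29]
    - [0,0,0]
    - [0,0,0]
    - [0,0,0]
    - [0,0,0]
    - [0,0,0]
    - [0,0,0]
    - [0,0,0]
  xyz:
    - [0,0,0]
    - [0,0,0]
    - [0.235,0.292,0]
    - [0.235,0.292,0]
    - [0.235,0.292,0]
    - [0.235,0.292,0]
    - [0.235,0.292,0]
    - [0.235,0.292,0]
    - [0,0,0]
  claw: [30,30,30,30,30,30,30,30,30]

```text
time_s: 7.2
position: [0.5544, 0.0936, 0.06]
tool_rot: [[0.061, 0.998, 0.0], [0.998, -0.061, 0.0], [0.0, 0.0, -1.0]]
ft_force: [0.2, -0.4, -1.1]
grip_width: 0.0331
gripper_force: 60.0
```

Call:
arm_command:
  turn:
    - [0,0,0]
    - [0,0,0]
    - [0,0,0]
    - [0,0,0]
  xyz:
    - [0,0,0.2]
    - [0,0,0.2]
    - [0,0,0]
    - [0,0,0]
  claw: [30,30,30,30]

```text
time_s: 7.6
position: [0.5528, 0.0924, 0.0404]
tool_rot: [[0.064, 0.998, -0.001], [0.998, -0.064, 0.0], [-0.0, -0.001, -1.0]]
ft_force: [-1.0, 0.1, -0.8]
grip_width: 0.0325
gripper_force: 60.0
```

```bash
python3 - <<'E'
from h import *
a,da=imaging.get_image("top"); b,db=imaging.get_image("scene"); np.savez("g2.npz",a=a,da=da,b=b,db=db)
A=cv2.resize(a[190:280,240:350],(400,327),interpolation=cv2.INTER_CUBIC); B=cv2.resize(b[150:270,200:300],(400,480),interpolation=cv2.INTER_CUBIC)
c=np.zeros((480,800,3),np.uint8); c[:327,:400]=A; c[:,400:]=B; cv2.imwrite("pics/g2.png",c); s=env.observe();print(s["position"],s["tool_rot"],s["ft_force"])
E
```

```text
[0.55334967 0.09252268 0.04101534] [[ 6.36311754e-02  9.97973456e-01  2.35396848e-04]
 [ 9.97973483e-01 -6.36311773e-02  7.81654721e-07]
 [ 1.57586492e-05  2.34870075e-04 -9.99999972e-01]] [ 0.77237843  0.62885747 -1.05817679]
```

View pics/g2.png

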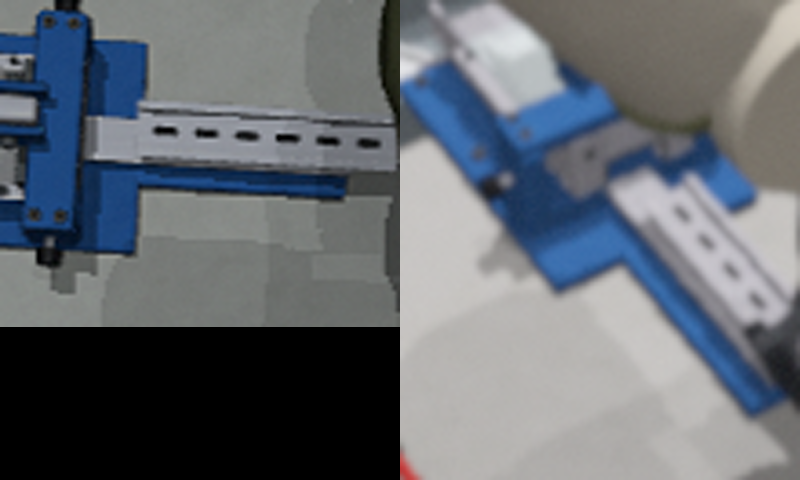

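In the top crop the rail's front end is at about (140, 101–160), parallel to the bed and short of the entry face. The scene crop shows it level, lined up with the bed. I'll measure its lateral offset and yaw.

```bash
python3 - <<'E'
from h import *
z=np.load("g2.npz"); a,da=z["a"],z["da"]; P=cloud("top",da)
f=np.array([.0621,.998]); x=np.array([.998,-.0621]); O=np.array([.5597,.309])
v=cv2.cvtColor(a,cv2.COLOR_BGR2HSV); 
m=(P[...,2]>.036)&(P[...,2]<.060)&(v[...,1]<90)&(v[...,2]>70); roi=np.zeros(m.shape,bool); roi[205:250,265:345]=1; m&=roi
m=cv2.morphologyEx(m.astype(np.uint8),cv2.MORPH_CLOSE,np.ones((5,5)))
print("rail z",np.median(P[m>0][:,2]))
for u in range(274,342,4):
    r=np.where(m[:,u])[0]
    if len(r): 
        e=[(ray("top",u,q,.0475)[:2]-O) for q in(r.min()-.5,r.max()+.5)]; print(u,[(round(1e3*(k@x),1),round(1e3*(k@f),1)) for k in e], round(500*((e[0]+e[1])@x),1))
c=np.where(m.sum(0)>4)[0].min(); k=ray("top",c-.5,226,.0475)[:2]-O; print("front",c,k@f*1e3)
s=env.observe(); g=np.array(s["position"][:2])-O; print("grip cutter",g@x*1e3,g@f*1e3)
E
```

```text
rail z 0.04217604314050102
278 [(np.float64(21.6), np.float64(-32.7)), (np.float64(-12.3), np.float64(-34.8))] 4.6
282 [(np.float64(22.1), np.float64(-41.6)), (np.float64(-11.7), np.float64(-43.6))] 5.2
286 [(np.float64(22.6), np.float64(-50.5)), (np.float64(-11.2), np.float64(-52.5))] 5.7
290 [(np.float64(23.2), np.float64(-59.4)), (np.float64(-12.9), np.float64(-61.4))] 5.2
294 [(np.float64(23.7), np.float64(-68.3)), (np.float64(-12.4), np.float64(-70.2))] 5.7
298 [(np.float64(22.0), np.float64(-77.3)), (np.float64(-11.8), np.float64(-79.1))] 5.1
302 [(np.float64(22.6), np.float64(-86.2)), (np.float64(-11.3), np.float64(-87.9))] 5.7
306 [(np.float64(23.1), np.float64(-95.1)), (np.float64(-13.0), np.float64(-96.8))] 5.1
310 [(np.float64(23.7), np.float64(-104.0)), (np.float64(-12.4), np.float64(-105.7))] 5.6
314 [(np.float64(21.9), np.float64(-113.0)), (np.float64(-11.9), np.float64(-114.5))] 5.0
318 [(np.float64(22.5), np.float64(-121.9)), (np.float64(-11.3), np.float64(-123.3))] 5.6
322 [(np.float64(23.0), np.float64(-130.7)), (np.float64(-13.0), np.float64(-132.3))] 5.0
326 [(np.float64(23.6), np.float64(-139.6)), (np.float64(-12.5), np.float64(-141.1))] 5.6
330 [(np.float64(21.9), np.float64(-148.6)), (np.float64(-11.9), np.float64(-149.9))] 5.0
334 [(np.float64(22.4), np.float64(-157.5)), (np.float64(-11.4), np.float64(-158.7))] 5.5
338 [(np.float64(23.0), np.float64(-166.4)), (np.float64(-13.1), np.float64(-167.6))] 4.9
front 278 -32.782261012687485
grip cutter 7.105611374738807 -216.43872075236177
```

Parallel to within about 0.2°. I'll lower it, relax the grip so the rail would slip rather than ram, and advance to about 6 mm short of the face.

Call:
arm_command:
  turn:
    - [0,0,0]
    - [0,0,0]
    - [0,0,0]
    - [0,0,0]
    - [0,0,0]
    - [0,0,0]
    - [0,0,0]
    - [0,0,0]
  xyz:
    - [0,0,0.07]
    - [0,0,0.06]
    - [0.11,0,0]
    - [0.11,0,0]
    - [0.11,0,0]
    - [0.11,0,0]
    - [0.08,0,0]
    - [0,0,0]
  claw: [30,30,30,30,30,30,30,30]
  squeeze: 28

```text
time_s: 8.5
position: [0.555, 0.1193, 0.0344]
tool_rot: [[0.063, 0.998, 0.0], [0.998, -0.063, 0.0], [0.0, 0.0, -1.0]]
ft_force: [0.1, 0.2, -1.2]
grip_width: 0.0327
gripper_force: 60.0
```

Call:
arm_command:
  turn:
    - [0,0,0]
    - [0,0,0]
    - [0,0,0]
  xyz:
    - [0.02,0,0]
    - [0.02,0,0]
    - [0,0,0]
  claw: [30,30,30]

```text
time_s: 8.8
position: [0.5551, 0.1206, 0.0343]
tool_rot: [[0.063, 0.998, -0.0], [0.998, -0.063, -0.0], [-0.0, -0.0, -1.0]]
ft_force: [0.1, 0.7, -0.9]
grip_width: 0.0324
gripper_force: 60.0
```

Call:
arm_command:
  turn:
    - [0,0,0]
    - [0,0,0]
    - [0,0,0]
  xyz:
    - [0.02,0,0]
    - [0.02,0,0]
    - [0,0,0]
  claw: [30,30,30]

```text
time_s: 9.1
position: [0.5553, 0.1227, 0.0343]
tool_rot: [[0.063, 0.998, 0.0], [0.998, -0.063, -0.0], [-0.0, 0.0, -1.0]]
ft_force: [0.4, -0.1, -0.4]
grip_width: 0.0326
gripper_force: 60.0
```

Call:
arm_command:
  turn:
    - [0,0,0]
    - [0,0,0]
  xyz:
    - [0.03,0,0]
    - [0,0,0]
  claw: [30,30]

```text
time_s: 9.3
position: [0.5554, 0.1243, 0.0343]
tool_rot: [[0.063, 0.998, 0.0], [0.998, -0.063, 0.0], [0.0, 0.0, -1.0]]
ft_force: [-0.5, -0.1, -0.1]
grip_width: 0.0327
gripper_force: 60.0
```

Call:
arm_command:
  turn:
    - [0,0,0]
    - [0,0,0]
  xyz:
    - [0.02,0,0]
    - [0,0,0]
  claw: [30,30]

```text
time_s: 9.5
position: [0.5554, 0.1253, 0.0343]
tool_rot: [[0.063, 0.998, 0.0], [0.998, -0.063, -0.0], [-0.0, 0.0, -1.0]]
ft_force: [0.2, 0.5, -1.7]
grip_width: 0.0327
gripper_force: 60.0
```

Call:
arm_command:
  turn:
    - [0,0,0]
    - [0,0,0]
  xyz:
    - [0.015,0,0]
    - [0,0,0]
  claw: [30,30]

```text
time_s: 9.7
position: [0.5555, 0.126, 0.0343]
tool_rot: [[0.063, 0.998, 0.0], [0.998, -0.063, 0.0], [0.0, 0.0, -1.0]]
ft_force: [0.1, -0.7, -0.9]
grip_width: 0.0327
gripper_force: 60.0
```

Call:
arm_command:
  turn:
    - [0,0,0]
    - [0,0,0]
  xyz:
    - [0.02,0,0]
    - [0,0,0]
  claw: [30,30]

```text
time_s: 9.9
position: [0.5555, 0.127, 0.0343]
tool_rot: [[0.063, 0.998, -0.0], [0.998, -0.063, 0.0], [0.0, -0.0, -1.0]]
ft_force: [-0.3, -1.0, -1.3]
grip_width: 0.0329
gripper_force: 60.0
```

Call:
arm_command:
  turn:
    - [0,0,0]
    - [0,0,0]
  xyz:
    - [0.02,0,0]
    - [0,0,0]
  claw: [30,30]

```text
time_s: 10.1
position: [0.5556, 0.128, 0.0343]
tool_rot: [[0.063, 0.998, 0.0], [0.998, -0.063, 0.0], [0.0, 0.0, -1.0]]
ft_force: [-0.4, -0.6, -1.2]
grip_width: 0.0327
gripper_force: 60.0
```

Call:
arm_command:
  turn:
    - [0,0,0]
    - [0,0,0]
  xyz:
    - [0.02,0,0]
    - [0,0,0]
  claw: [30,30]

```text
time_s: 10.3
position: [0.5557, 0.129, 0.0343]
tool_rot: [[0.063, 0.998, 0.0], [0.998, -0.063, 0.0], [0.0, 0.0, -1.0]]
ft_force: [-0.2, 1.1, -1.0]
grip_width: 0.0327
gripper_force: 60.0
```

Call:
arm_command:
  turn:
    - [0,0,0]
    - [0,0,0]
  xyz:
    - [0.02,0,0]
    - [0,0,0]
  claw: [30,30]

```text
time_s: 10.5
position: [0.5557, 0.13, 0.0343]
tool_rot: [[0.063, 0.998, 0.0], [0.998, -0.063, 0.0], [0.0, 0.0, -1.0]]
ft_force: [0.6, -0.0, -0.8]
grip_width: 0.0331
gripper_force: 60.0
```

Call:
arm_command:
  turn:
    - [0,0,0]
    - [0,0,0]
  xyz:
    - [0.025,0,0]
    - [0,0,0]
  claw: [30,30]

```text
time_s: 10.7
position: [0.5558, 0.1313, 0.0343]
tool_rot: [[0.063, 0.998, 0.0], [0.998, -0.063, -0.0], [-0.0, 0.0, -1.0]]
ft_force: [-0.3, 0.1, -1.5]
grip_width: 0.0328
gripper_force: 60.0
```

Call:
arm_command:
  turn:
    - [0,0,0]
    - [0,0,0]
  xyz:
    - [0.025,0,0]
    - [0,0,0]
  claw: [30,30]

```text
time_s: 10.9
position: [0.5559, 0.1325, 0.0343]
tool_rot: [[0.063, 0.998, -0.0], [0.998, -0.063, -0.0], [-0.0, -0.0, -1.0]]
ft_force: [0.1, -0.7, -1.0]
grip_width: 0.0326
gripper_force: 60.0
```

```bash
python3 - <<'E'
from h import *
a,da=imaging.get_image("top"); b,db=imaging.get_image("scene")
A=cv2.resize(a[190:280,240:350],(400,327),interpolation=cv2.INTER_CUBIC); B=cv2.resize(b[160:230,220:290],(400,400),interpolation=cv2.INTER_CUBIC)
c=np.zeros((400,800,3),np.uint8); c[:327,:400]=A; c[:,400:]=B; cv2.imwrite("pics/g3.png",c); s=env.observe();print(s["position"],s["wrist_torque"],s["ft_force"])
E
```

```text
[0.55589897 0.13242342 0.03432985] [-0.0184285  -0.06128873  0.02126137] [ 0.42740438 -0.32957539 -1.15201805]
```

View pics/g3.png

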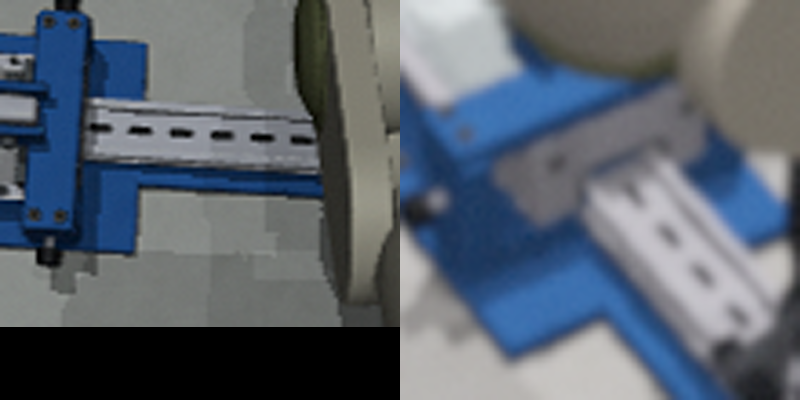

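The rail end is now at the entry face, in the scene crop at (588,185)–(650,155), lined up with the opening, and there's no contact force yet. I'll keep advancing gently.

Call:
arm_command:
  turn:
    - [0,0,0]
    - [0,0,0]
  xyz:
    - [0.025,0,0]
    - [0,0,0]
  claw: [30,30]

```text
time_s: 11.2
position: [0.556, 0.1338, 0.0343]
tool_rot: [[0.063, 0.998, 0.0], [0.998, -0.063, 0.0], [0.0, 0.0, -1.0]]
ft_force: [-0.4, -0.9, -0.8]
grip_width: 0.0326
gripper_force: 60.0
```

Call:
arm_command:
  turn:
    - [0,0,0]
    - [0,0,0]
  xyz:
    - [0.025,0,0]
    - [0,0,0]
  claw: [30,30]

```text
time_s: 11.4
position: [0.556, 0.135, 0.0343]
tool_rot: [[0.063, 0.998, 0.0], [0.998, -0.063, -0.0], [-0.0, 0.0, -1.0]]
ft_force: [0.2, 0.3, -0.3]
grip_width: 0.0327
gripper_force: 60.0
```

Call:
arm_command:
  turn:
    - [0,0,0]
    - [0,0,0]
  xyz:
    - [0.025,0,0]
    - [0,0,0]
  claw: [30,30]

```text
time_s: 11.6
position: [0.5561, 0.1363, 0.0343]
tool_rot: [[0.063, 0.998, 0.0], [0.998, -0.063, 0.0], [0.0, 0.0, -1.0]]
ft_force: [0.1, 0.5, -0.4]
grip_width: 0.0327
gripper_force: 60.0
```

Well inside the throat (front at about +11 mm). Advancing a bit faster.

Call:
arm_command:
  turn:
    - [0,0,0]
    - [0,0,0]
    - [0,0,0]
    - [0,0,0]
  xyz:
    - [0.03,0,0]
    - [0.03,0,0]
    - [0.03,0,0]
    - [0,0,0]
  claw: [30,30,30,30]

```text
time_s: 12.0
position: [0.5564, 0.1408, 0.0343]
tool_rot: [[0.063, 0.998, 0.0], [0.998, -0.063, 0.0], [0.0, 0.0, -1.0]]
ft_force: [-1.1, -0.4, -1.4]
grip_width: 0.0327
gripper_force: 60.0
```

Call:
arm_command:
  turn:
    - [0,0,0]
    - [0,0,0]
    - [0,0,0]
    - [0,0,0]
  xyz:
    - [0.03,0,0]
    - [0.03,0,0]
    - [0.03,0,0]
    - [0,0,0]
  claw: [30,30,30,30]

```text
time_s: 12.4
position: [0.5567, 0.1453, 0.0343]
tool_rot: [[0.063, 0.998, 0.0], [0.998, -0.063, 0.0], [0.0, 0.0, -1.0]]
ft_force: [-0.6, -0.4, -0.9]
grip_width: 0.0326
gripper_force: 60.0
```

Call:
arm_command:
  turn:
    - [0,0,0]
    - [0,0,0]
    - [0,0,0]
  xyz:
    - [0,0,0.02]
    - [0,0,0.01]
    - [0,0,0]
  claw: [30,30,30]

```text
time_s: 12.7
position: [0.5566, 0.1451, 0.0327]
tool_rot: [[0.064, 0.998, -0.0], [0.998, -0.064, 0.0], [-0.0, -0.0, -1.0]]
ft_force: [0.2, -0.0, -1.1]
grip_width: 0.033
gripper_force: 60.0
```

Call:
arm_command:
  turn:
    - [0,0,0]
    - [0,0,0]
    - [0,0,0]
  xyz:
    - [0,0,0.02]
    - [0,0,0]
    - [0,0,0]
  claw: [30,30,30]

```text
time_s: 13.0
position: [0.5567, 0.1451, 0.0318]
tool_rot: [[0.063, 0.998, -0.0], [0.998, -0.063, -0.0], [-0.0, -0.0, -1.0]]
ft_force: [-0.5, 0.6, -1.1]
grip_width: 0.0325
gripper_force: 60.0
```

Call:
arm_command:
  turn:
    - [0,0,0]
    - [0,0,0]
    - [0,0,0]
    - [0,0,0]
  xyz:
    - [0.04,0,0]
    - [0.04,0,0]
    - [0.04,0,0]
    - [0,0,0]
  claw: [30,30,30,30]

```text
time_s: 13.4
position: [0.5571, 0.1514, 0.0318]
tool_rot: [[0.063, 0.998, 0.0], [0.998, -0.063, 0.0], [0.0, 0.0, -1.0]]
ft_force: [0.8, 0.3, -0.7]
grip_width: 0.0324
gripper_force: 60.0
```

Call:
arm_command:
  turn:
    - [0,0,0]
    - [0,0,0]
    - [0,0,0]
    - [0,0,0]
  xyz:
    - [0.04,0,0]
    - [0.04,0,0]
    - [0.04,0,0]
    - [0,0,0]
  claw: [30,30,30,30]

```text
time_s: 13.8
position: [0.5574, 0.1574, 0.0318]
tool_rot: [[0.063, 0.998, 0.0], [0.998, -0.063, 0.0], [0.0, 0.0, -1.0]]
ft_force: [0.5, 1.0, -1.7]
grip_width: 0.0327
gripper_force: 60.0
```

Call:
arm_command:
  turn:
    - [0,0,0]
    - [0,0,0]
    - [0,0,0]
    - [0,0,0]
  xyz:
    - [0.04,0,0]
    - [0.04,0,0]
    - [0.04,0,0]
    - [0,0,0]
  claw: [30,30,30,30]

```text
time_s: 14.2
position: [0.5578, 0.1633, 0.0318]
tool_rot: [[0.063, 0.998, 0.0], [0.998, -0.063, 0.0], [0.0, 0.0, -1.0]]
ft_force: [-0.3, 0.2, 0.2]
grip_width: 0.0329
gripper_force: 60.0
```

Call:
arm_command:
  turn:
    - [0,0,0]
    - [0,0,0]
    - [0,0,0]
    - [0,0,0]
    - [0,0,0]
    - [0,0,0]
  xyz:
    - [0.05,0,0]
    - [0.05,0,0]
    - [0.05,0,0]
    - [0.05,0,0]
    - [0.05,0,0]
    - [0,0,0]
  claw: [30,30,30,30,30,30]

```text
time_s: 14.8
position: [0.5586, 0.1759, 0.0318]
tool_rot: [[0.063, 0.998, 0.0], [0.998, -0.063, 0.0], [0.0, 0.0, -1.0]]
ft_force: [-0.7, -0.3, -1.6]
grip_width: 0.0325
gripper_force: 60.0
```

Call:
arm_command:
  turn:
    - [0,0,0]
    - [0,0,0]
    - [0,0,0]
    - [0,0,0]
    - [0,0,0]
    - [0,0,0]
  xyz:
    - [0.05,0,0]
    - [0.05,0,0]
    - [0.05,0,0]
    - [0.05,0,0]
    - [0.05,0,0]
    - [0,0,0]
  claw: [30,30,30,30,30,30]

```text
time_s: 15.4
position: [0.5594, 0.1884, 0.0318]
tool_rot: [[0.063, 0.998, 0.0], [0.998, -0.063, 0.0], [0.0, 0.0, -1.0]]
ft_force: [-0.2, -0.0, -1.0]
grip_width: 0.0329
gripper_force: 60.0
```

Call:
arm_command:
  turn:
    - [0,0,0]
    - [0,0,0]
    - [0,0,0]
    - [0,0,0]
    - [0,0,0]
    - [0,0,0]
  xyz:
    - [0.05,0,0]
    - [0.05,0,0]
    - [0.05,0,0]
    - [0.05,0,0]
    - [0.05,0,0]
    - [0,0,0]
  claw: [30,30,30,30,30,30]

```text
time_s: 16.0
position: [0.5602, 0.2009, 0.0318]
tool_rot: [[0.063, 0.998, 0.0], [0.998, -0.063, 0.0], [0.0, 0.0, -1.0]]
ft_force: [1.0, -0.8, -1.4]
grip_width: 0.0322
gripper_force: 60.0
```

Call:
arm_command:
  turn:
    - [0,0,0]
    - [0,0,0]
    - [0,0,0]
    - [0,0,0]
    - [0,0,0]
    - [0,0,0]
  xyz:
    - [0.05,0,0]
    - [0.05,0,0]
    - [0.05,0,0]
    - [0.05,0,0]
    - [0.05,0,0]
    - [0,0,0]
  claw: [30,30,30,30,30,30]

```text
time_s: 16.6
position: [0.561, 0.2133, 0.0318]
tool_rot: [[0.063, 0.998, 0.0], [0.998, -0.063, 0.0], [0.0, 0.0, -1.0]]
ft_force: [-0.2, -0.1, -1.1]
grip_width: 0.0327
gripper_force: 60.0
```

Call:
arm_command:
  turn:
    - [0,0,0]
    - [0,0,0]
    - [0,0,0]
    - [0,0,0]
    - [0,0,0]
    - [0,0,0]
  xyz:
    - [0.05,0,0]
    - [0.05,0,0]
    - [0.05,0,0]
    - [0.05,0,0]
    - [0.05,0,0]
    - [0,0,0]
  claw: [30,30,30,30,30,30]

```text
time_s: 17.2
position: [0.5618, 0.2258, 0.0318]
tool_rot: [[0.063, 0.998, 0.0], [0.998, -0.063, 0.0], [0.0, 0.0, -1.0]]
ft_force: [1.4, -0.0, -0.8]
grip_width: 0.033
gripper_force: 60.0
```

Call:
arm_command:
  turn:
    - [0,0,0]
    - [0,0,0]
    - [0,0,0]
    - [0,0,0]
    - [0,0,0]
    - [0,0,0]
  xyz:
    - [0.05,0,0]
    - [0.05,0,0]
    - [0.05,0,0]
    - [0.05,0,0]
    - [0.05,0,0]
    - [0,0,0]
  claw: [30,30,30,30,30,30]

```text
time_s: 17.8
position: [0.5626, 0.2383, 0.0318]
tool_rot: [[0.063, 0.998, 0.0], [0.998, -0.063, 0.0], [0.0, 0.0, -1.0]]
ft_force: [-0.1, 0.2, -0.9]
grip_width: 0.0328
gripper_force: 60.0
```

```bash
python3 - <<'E'
from h import *
a,da=imaging.get_image("top"); b,db=imaging.get_image("scene")
A=cv2.resize(a[170:290,100:300],(500,300),interpolation=cv2.INTER_CUBIC); B=cv2.resize(b[110:230,150:270],(300,300),interpolation=cv2.INTER_CUBIC)
cv2.imwrite("pics/g4.png",np.hstack([A,B])); s=env.observe();print(s["position"],s["wrist_torque"],s["ft_force"])
E
```

```text
[0.56254436 0.2379923  0.03179995] [-0.01003951 -0.00964437 -0.01990379] [-1.27258331 -0.28630195 -1.67342268]
```

View pics/g4.png

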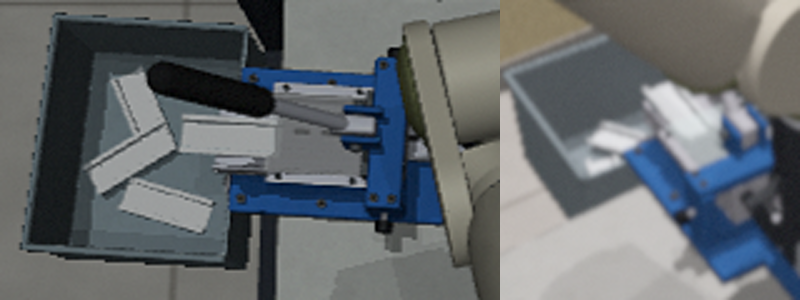

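In the top crop the offcut spans x = 183–275 and hangs out over the deck edge (~240), clear of the three old pieces in the bin. The arm is clear of the lever. I'll push on.

Call:
arm_command:
  turn:
    - [0,0,0]
    - [0,0,0]
    - [0,0,0]
    - [0,0,0]
    - [0,0,0]
    - [0,0,0]
  xyz:
    - [0.05,0,0]
    - [0.05,0,0]
    - [0.05,0,0]
    - [0.05,0,0]
    - [0.05,0,0]
    - [0,0,0]
  claw: [30,30,30,30,30,30]

```text
time_s: 18.5
position: [0.5634, 0.2508, 0.0318]
tool_rot: [[0.063, 0.998, 0.0], [0.998, -0.063, 0.0], [0.0, 0.0, -1.0]]
ft_force: [-0.5, -0.6, -1.0]
grip_width: 0.0327
gripper_force: 60.0
```

Call:
arm_command:
  turn:
    - [0,0,0]
    - [0,0,0]
    - [0,0,0]
    - [0,0,0]
    - [0,0,0]
    - [0,0,0]
    - [0,0,0]
    - [0,0,0]
  xyz:
    - [0.05,0,0]
    - [0.05,0,0]
    - [0.05,0,0]
    - [0.05,0,0]
    - [0,0,0]
    - [0,0,0]
    - [0,0,0]
    - [0,0,0]
  claw: [30,30,30,30,30,30,30,30]

```text
time_s: 19.3
position: [0.564, 0.2603, 0.0318]
tool_rot: [[0.063, 0.998, -0.0], [0.998, -0.063, -0.0], [-0.0, -0.0, -1.0]]
ft_force: [0.3, 0.5, -0.7]
grip_width: 0.0328
gripper_force: 60.0
```

```bash
python3 - <<'E'
from h import *
a,da=imaging.get_image("top"); b,db=imaging.get_image("scene")
A=cv2.resize(a[170:290,100:300],(500,300),interpolation=cv2.INTER_CUBIC); B=cv2.resize(b[110:230,150:270],(300,300),interpolation=cv2.INTER_CUBIC)
cv2.imwrite("pics/g5.png",np.hstack([A,B])); s=env.observe();print(s["position"],s["wrist_torque"],s["ft_force"])
E
```

```text
[0.56402749 0.26031318 0.03180823] [-0.04091257  0.1038294  -0.01370372] [ 0.13826598 -0.0922363  -0.12179423]
```

View pics/g5.png

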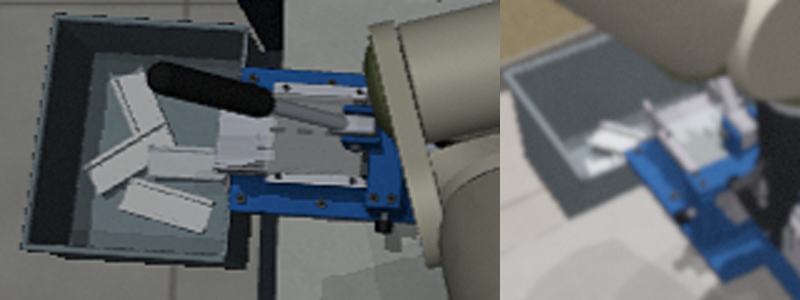

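A fourth piece shows at top crop (148–220, 148–178), where there were three before, and the deck's end is clear. I'll check its height by depth.

```bash
python3 - <<'E'
from h import *
a,da=imaging.get_image("top"); P=cloud("top",da)
for u in (150,160,170,180,195,210):
    q=(100+int(u/2.5),170+int(163/2.5)); print(u,np.round(P[q[1],q[0]],3))
f=np.array([.0621,.998]); O=np.array([.5597,.309])
for v in (120,140,160): # deck profile along feed
    print(v,[(u,round(float((P[170+int(v/2.5),100+int(u/2.5),:2]-O)@f),3),round(float(P[170+int(v/2.5),100+int(u/2.5),2]),3)) for u in range(205,345,10)])
E
```

```text
150 [ 0.565  0.573 -0.1  ]
160 [ 0.565  0.563 -0.099]
170 [ 0.566  0.554 -0.103]
180 [ 0.566  0.544 -0.105]
195 [ 0.566  0.529 -0.107]
210 [ 0.566  0.514 -0.107]
120 [(205, 0.219, -0.124), (215, 0.208, -0.123), (225, 0.165, 0.034), (235, 0.157, 0.03), (245, 0.149, 0.027), (255, 0.139, 0.03), (265, 0.13, 0.032), (275, 0.117, 0.058), (285, 0.109, 0.053), (295, 0.099, 0.055), (305, 0.079, 0.142), (315, 0.071, 0.136), (325, 0.064, 0.129), (335, 0.057, 0.12)]
140 [(205, 0.216, -0.125), (215, 0.205, -0.118), (225, 0.165, 0.029), (235, 0.156, 0.029), (245, 0.146, 0.031), (255, 0.137, 0.031), (265, 0.128, 0.031), (275, 0.116, 0.054), (285, 0.106, 0.056), (295, 0.098, 0.055), (305, 0.089, 0.055), (315, 0.081, 0.051), (325, 0.071, 0.056), (335, 0.063, 0.056)]
160 [(205, 0.21, -0.105), (215, 0.171, 0.03), (225, 0.163, 0.029), (235, 0.153, 0.032), (245, 0.144, 0.031), (255, 0.135, 0.032), (265, 0.122, 0.058), (275, 0.113, 0.058), (285, 0.105, 0.055), (295, 0.096, 0.054), (305, 0.087, 0.058), (315, 0.079, 0.053), (325, 0.07, 0.054), (335, 0.061, 0.055)]
```

The offcut lies in the bin (z ≈ -0.10) and the rail front is on the deck. I'll set the rail down by feel.

Call:
arm_command:
  turn:
    - [0,0,0]
    - [0,0,0]
  xyz:
    - [0,0,0.01]
    - [0,0,0]
  claw: [30,30]

```text
time_s: 19.65
position: [0.564, 0.2604, 0.0313]
tool_rot: [[0.063, 0.998, 0.0], [0.998, -0.063, -0.0], [-0.0, 0.0, -1.0]]
ft_force: [-0.3, 0.1, -1.1]
grip_width: 0.0327
gripper_force: 60.0
```

Call:
arm_command:
  turn:
    - [0,0,0]
    - [0,0,0]
  xyz:
    - [0,0,0.01]
    - [0,0,0]
  claw: [30,30]

```text
time_s: 19.85
position: [0.5641, 0.2603, 0.0313]
tool_rot: [[0.063, 0.998, 0.0], [0.998, -0.063, 0.0], [0.0, 0.0, -1.0]]
ft_force: [-1.4, -0.2, 4.0]
grip_width: 0.0323
gripper_force: 60.6
```

Call:
arm_command:
  turn:
    - [0,0,0]
    - [0,0,0]
    - [0,0,0]
    - [0,0,0]
    - [0,0,0]
  xyz:
    - [0,0,0]
    - [0,0,0]
    - [0,0,0]
    - [0,0,0]
    - [0,0,0]
  claw: [36,42,50,55,55]

```text
time_s: 20.35
position: [0.564, 0.2604, 0.0307]
tool_rot: [[0.063, 0.998, -0.0], [0.998, -0.063, 0.0], [-0.0, -0.0, -1.0]]
ft_force: [-0.9, 0.7, 0.4]
grip_width: 0.0549
gripper_force: 0.0
```

Call:
arm_command:
  turn:
    - [0,0,0]
    - [0,0,0]
    - [0,0,0]
    - [0,0,0]
    - [0,0,0]
    - [0,0,0]
    - [0,0,0]
    - [0,0,0]
    - [0,0,0]
    - [0,0,0]
  xyz:
    - [0,0,-0.1]
    - [0,0,-0.2]
    - [0,0,-0.3]
    - [0,0,-0.5]
    - [-0.4,0,-0.6]
    - [-0.5,0,-0.6]
    - [-0.6,0,-0.6]
    - [-0.6,0,-0.5]
    - [-0.6,0,0]
    - [0,0,0]
  claw: [55,55,55,55,55,55,55,55,55,55]

```text
time_s: 21.35
position: [0.5556, 0.1229, 0.2026]
tool_rot: [[0.067, 0.998, 0.003], [0.998, -0.067, -0.001], [-0.001, 0.003, -1.0]]
ft_force: [-0.4, 0.5, -1.1]
grip_width: 0.0553
gripper_force: 0.0
```

Call:
arm_command:
  turn:
    - [0,0,0]
    - [0,0,0]
    - [0,0,0]
    - [0,0,0]
    - [0,0,0]
    - [0,0,0]
    - [0,0,0]
    - [0,0,0]
  xyz:
    - [-0.4,-0.6,0]
    - [-0.4,-0.6,0]
    - [-0.4,-0.6,0]
    - [-0.4,-0.6,0]
    - [0,0,0]
    - [0,0,0]
    - [0,0,0]
    - [0,0,0]
  claw: [55,55,55,55,55,55,55,55]

```text
time_s: 22.15
position: [0.4313, 0.0539, 0.2008]
tool_rot: [[0.063, 0.998, 0.0], [0.998, -0.063, 0.0], [0.0, 0.0, -1.0]]
ft_force: [0.3, 0.7, -0.1]
grip_width: 0.055
gripper_force: 0.0
```

```bash
python3 - <<'E'
from h import *
a,da=imaging.get_image("top"); b,db=imaging.get_image("scene"); P=cloud("top",da)
A=cv2.resize(a[120:300,100:440],(800,424),interpolation=cv2.INTER_CUBIC)
cv2.imwrite("pics/g6.png",A); s=env.observe();print(s["position"],s["ft_force"],s["time_s"])
E
```

```text
[0.43110011 0.05376036 0.20067434] [ 1.12509804 -0.62973541  0.48439271] 22.25
```

View pics/g6.png

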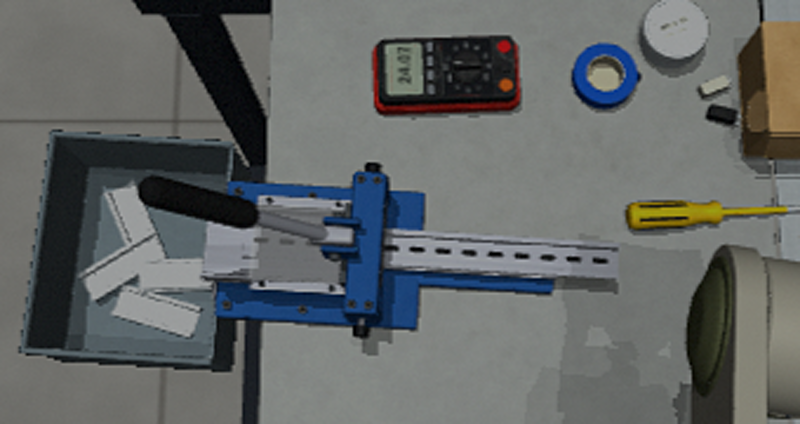

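The rail lies through the cutter, its rear end at (618,262) in the crop, which puts the front about 144 mm in, still on the deck. The offcut is in the bin at (175,275), and the meter, tape and screwdriver haven't moved. Handing in.

```bash
python3 -c "
from rig import env; print(env.close_job())"
```

```text
the job is handed in; nothing more can be done
None
```

The job is handed in: the rail lies flat through the cutter with its front end on the deck (about 144 mm in), the offcut is in the scrap bin, and the screwdriver, meter and tape look unmoved in the last picture.

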